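# Change over the sample trays: shut the orange, draw out the blue

## Robot

A 6-joint arm with a two-finger parallel gripper is mounted at the origin on the work surface. World frame = base frame: x ahead of the robot, y to its left, z up, the work surface at z = 0. Lengths are in m, angles in rad, forces in N, time in s.
With the tool pointing down it reaches from about 0.25 to 0.8 m from the base axis. Payload 3.9 kg.
Tool frame: the origin (TCP) lies at the very end of the fingers, on their centre line; the grasp point (between the pads) lies 19 mm behind it; y points along the fingers, x is the direction in which the jaws open and shut, and the axes are right-handed (so a half turn about y gives the same grasp; the last joint's range is limited). The gripper opens to 85 mm and grips with 20 to 120 N. Pads are 22 mm wide; open, the fingers measure 114 mm over their backs; the gripper's body (76 mm by 85 mm) begins 54 mm behind the grasp point. The pads swing forward as they close: fully open they stand 13 mm farther back than shut.
Start: joints at [-1.249, 0.26, -0.138, 1.173, 0, 1.571], TCP at [0.166, -0.498, 0.231] pointing down, gripper open.
Joint ranges: [-2.78, 2.78], [-0.83, 1.72], [-1.28, 1.37], [-1.9, 2.12], [-1.57, 1.48], [-3.14, 3.14]. Speed limits (rad/s): [2.57, 2.57, 3.14, 3.14, 3.14, 3.14].

## Interface

Orientations are given as a rotation vector (axis times angle).
In Python, from rig import env gives the robot as it stands.
- The arm moves only by the tool jog_arm, never from a script. Its argument "steps" is text: rows parted by semicolons, each of 7 numbers parted by spaces: the shift along the world's x, y, z in cm, then the turn, a rotation vector about the world's x, y, z in degrees, then the opening in per cent of the stroke, from 0 (shut) to 100 (fully open). A call has exactly 8 rows; each row shifts and turns the commanded pose from where the row before left it; what a row does not reach is not made up. A row lasts 1/10 s, in which the tool goes at most 50 mm and 8.59 degrees, less where a joint would pass 70% of its speed; a pose out of reach is approached as far as the arm can. A call is refused whole if a number of a shift passes 5 or a number of a turn 8.59, either way. A call with a gripper value outside its range is refused whole. The fingers move at their own pace and stop on an object; the grip force is fixed at half the most. Time passes only in rows, so rows that do not move let the fingers close, or fill a call up. It gives the time, the measured TCP pose, the force and the opening at its end, in the units of the state.
- env.get_obs(): the state, without advancing time (a new reading comes with each control period).
- env.grab_frame(name): name is "scene" or "top" or "wrist"; returns a dict with "img" (400x640x3 uint8, blue, green, red), "vertical_fov" (degrees; the focal length in pixels is half the picture's height over the tangent of half this angle, whatever the lens; pixels are square), "cx", "cy" (the principal point, pixels), "D" ([k1, k2, p1, p2, k3] as OpenCV has them; the pictures are not rectified), "rvec" (rotation vector, rad) and "tvec" (3), from world to camera coordinates, as OpenCV has them; the wrist camera has in their place "hand_eye" (4x4, takes a point from camera to tool coordinates, whose origin is the TCP and whose axes are the tool frame's). Camera axes: x right, y down, z forward; pixel columns grow to the right and rows downward; lengths in m; the calibration is good to about 2 mm. A picture is of the moment at which its call begins: read the wrist's pose just before it. There is no depth.
- env.hand_in(): hands the job in, once; it reports no verdict.
The state is a dict: "clock": time; "joint_positions": joint angles; "qd": joint speeds; "joint_torque": joint torques, N m; "tcp_pos": TCP position; "tool_rot": TCP orientation; "force": force on the tool from outside, world axes, zero at the start; "torque": the same for the moment, N m; "opening": finger opening in m.
Only numpy, scipy, OpenCV 4.12 (cv2) and the standard library are available. Lean on these libraries where they do the work, as an engineer would, in place of code of your own. Each camera call takes 0.05 s, during which the arm holds its last target. There are 200 camera calls.

## Task

The orange-lipped sample tray has been left open: first push it fully home with the fingertips, then hook a fingertip behind the blue lip and draw the blue tray out along its rails, all the way to its stop, so that its vial can be reached. Do not pinch or lift anything; the vials must stay standing in their trays untouched, and the flask, mug and bottle must stay where they are. Finish with the hand clear.

Things in the scene. Friction and masses are not known exactly. Their poses are not given: they have to be found in the camera images.
- blue_case: fixed white sample case of the blue tray, left or right, 150 (x) by 130 (y) by 62 mm high, clear roof, front open; origin at the centre of its underside. The tray is drawn out along the case's -x axis, roughly towards the robot; the front face is 75 mm from the origin. Two fixed aluminium rails, 5 mm high, lie under the tray and reach to 230 mm in front of the origin.
- blue_tray (a joint): how far the blue-lipped grey tray is drawn out of its case, in m: 0 fully home, 0.100 at its outer stop. Nearly home at the start (0 to 0.012). It slides with about 2 N of friction and stays where it is left.
- blue_lip (a point): middle of the top edge, 52 mm above the bench, of the upright blue lip at the tray's front end; axes as the case. Lip 100 mm long (case y), 8 mm thick (4 either side of this point), foot on the tray floor 10 mm above the bench. Behind its inner face 54 mm are free up to a 24 mm high cross wall; with the tray home the case front is 45 mm behind that face.
- blue_bay (a point): centre of the floor of the vial bay of the blue tray, 120.5 mm behind the blue lip point, 10 mm above the bench, moving with the tray; the bay is 119 by 94 mm inside, with walls up to 24 mm above the bench
- blue_vial_center (a point): centre (half-way up) of a small loose amber vial, 20 mm across and 40 mm high, white cap, 25 g, standing upright in the blue tray's bay; its z axis points up when it stands. It rides with the tray and tips if the tray is jerked.
- blue_vial: the same vial of the blue tray; origin at the centre of its underside
- orange_case: fixed white sample case of the orange tray, left or right, 150 (x) by 130 (y) by 62 mm high, clear roof, front open; origin at the centre of its underside. The tray is drawn out along the case's -x axis, roughly towards the robot; the front face is 75 mm from the origin. Two fixed aluminium rails, 5 mm high, lie under the tray and reach to 230 mm in front of the origin.
- orange_tray (a joint): how far the orange-lipped grey tray is drawn out of its case, in m: 0 fully home, 0.100 at its outer stop. Left open at the start (0.06 to 0.095). It slides with about 2 N of friction and stays where it is left.
- orange_lip (a point): middle of the top edge, 52 mm above the bench, of the upright orange lip at the tray's front end; axes as the case. Lip 100 mm long (case y), 8 mm thick (4 either side of this point), foot on the tray floor 10 mm above the bench. Behind its inner face 54 mm are free up to a 24 mm high cross wall; with the tray home the case front is 45 mm behind that face.
- orange_bay (a point): centre of the floor of the vial bay of the orange tray, 120.5 mm behind the orange lip point, 10 mm above the bench, moving with the tray; the bay is 119 by 94 mm inside, with walls up to 24 mm above the bench
- orange_vial_center (a point): centre (half-way up) of a small loose amber vial, 20 mm across and 40 mm high, red cap, 25 g, standing upright in the orange tray's bay; its z axis points up when it stands. It rides with the tray and tips if the tray is jerked.
- orange_vial: the same vial of the orange tray; origin at the centre of its underside
- flask: conical flask of glass with a green stopper, 56 mm across at the base, 90 mm high, standing loose between the cases towards their far end; bystander; origin at the centre of its underside
- mug: white mug, 80 mm across, 92 mm high, loose at the left; bystander; origin at the centre of its underside
- reagent: amber reagent bottle with a red cap, 60 mm across, 120 mm high, loose at the right; bystander; origin at the centre of its underside

How it is judged:
By the outcome, as a careful person would: the job done as asked, in the order asked, and still so for the second after the job is handed in, with the robot touching nothing.
It also fails if it takes over 45 s, if anything falls off the work surface, if the arm or the gripper's body presses on something with over 40 N, if the wrist force passes 120 N, or if a joint passes its speed limit or range.

## Working session

There is one attempt and no reset: what is moved stays moved. The work goes in short steps, Python scripts to look and compute and a tool call to move; the robot and the scene stay as the last step left them, time stands still between calls to the robot, and variables do not carry over. Pictures are saved under pics/ and viewed, about 8 in all and at most 12, crops included, and the job is handed in when it is done.

Besides the shell and the picture viewer there is one more tool, called after "Emit:" as name(argument=value, ...) on one line, values as JSON. jog_arm: Moves the arm, as the interface text tells. Its arguments: {"type":"object","properties":{"steps":{"type":"string"}},"required":["steps"]}

```bash
mkdir -p pics; ls
cat > h.py <<'E'
import numpy as np, cv2
from rig import env
def K(f):
    F=200/np.tan(np.radians(f["vertical_fov"])/2)
    return np.array([[F,0,f["cx"]],[0,F,f["cy"]],[0,0,1.]])
def ray(f,uv):
    n=cv2.undistortPoints(np.array(uv,float).reshape(-1,1,2),K(f),np.array(f["D"],float)).reshape(-1,2)
    d=np.c_[n,np.ones(len(n))]
    R=cv2.Rodrigues(np.array(f["rvec"],float))[0];t=np.array(f["tvec"],float).ravel()
    return -R.T@t, d@R
def plane(f,uv,z):
    o,d=ray(f,uv); return o+d*((z-o[2])/d[:,2])[:,None]
def proj(f,P):
    return cv2.projectPoints(np.array(P,float).reshape(-1,3),np.array(f["rvec"],float),np.array(f["tvec"],float),K(f),np.array(f["D"],float))[0].reshape(-1,2)
E
python3 - <<'E'
from h import *
for n in("scene","top"):
    f=env.grab_frame(n); cv2.imwrite(f"pics/{n}0.png",f["img"])
    np.save(f"{n}0.npy",f,allow_pickle=True)
    print(n,f["vertical_fov"],f["D"],ray(f,[[320,200]]))
print(env.get_obs())
E
```

```text
pics
scene 55.04911944224706 [-0.03284905  0.          0.          0.          0.        ] (array([ 1.05529933, -0.52049323,  0.95033083]), array([[-0.35563695,  0.47332867, -0.80595772]]))
top 54.482216284753584 [-0.00823323  0.          0.          0.          0.        ] (array([ 0.47929832, -0.02655919,  1.15052398]), array([[ 0.16204937,  0.01488225, -0.98674995]]))
{'clock': 0.1, 'joint_positions': array([-1.24901483e+00,  2.60626957e-01, -1.39232618e-01,  1.17268467e+00,
       -1.24883636e-05,  1.57080105e+00]), 'qd': array([-0.00065702, -0.00188769,  0.00196125, -0.00026451, -0.00026267,
       -0.00093978]), 'joint_torque': array([ 2.92924487e-04, -4.06508482e+01,  2.54527223e+01,  1.00327242e-02,
       -2.95418772e-05, -7.17988826e-06]), 'tcp_pos': array([ 0.16584109, -0.4974846 ,  0.23054641]), 'tool_rot': array([-1.34337661,  0.97000935, -0.96764767]), 'force': array([-0.81558463, -0.07033221, -0.1572867 ]), 'torque': array([-0.04288142, -0.06221548,  0.01290937]), 'opening': 0.08563035142161815}
```

View pics/top0.png

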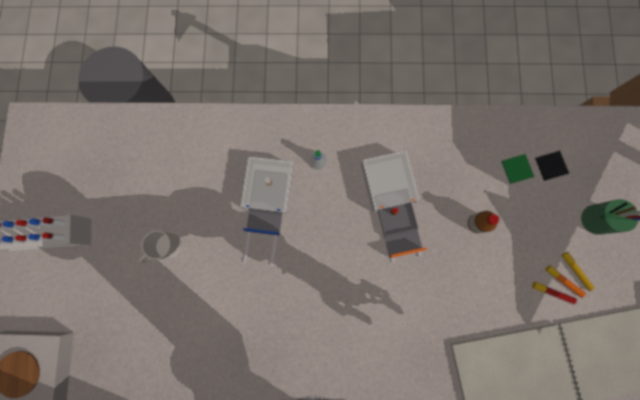

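View pics/scene0.png

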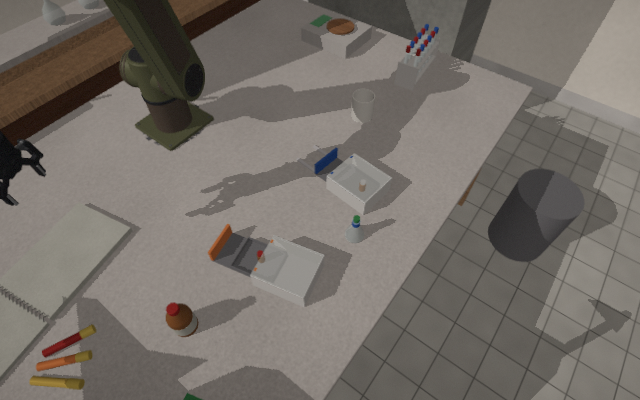

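The top view shows the orange lip at about (407,253), its case at (390,180), the blue lip at (261,231), its case at (268,185), flask at (318,158), mug at (157,244) and bottle at (485,221). The scene view agrees.

```bash
cat > m.py <<'E'
from h import *
fs={n:np.load(f"{n}0.npy",allow_pickle=True).item() for n in("scene","top")}
win={("top","o"):(375,430,235,275),("top","b"):(235,290,220,245),("scene","o"):(200,245,215,270),("scene","b"):(305,345,140,180)}
def mask(n,c):
    hsv=cv2.cvtColor(fs[n]["img"],cv2.COLOR_BGR2HSV)
    m=cv2.inRange(hsv,(3,130,90),(22,255,255)) if c=="o" else cv2.inRange(hsv,(105,130,40),(130,255,255))
    w=win[n,c]; k=np.zeros_like(m); k[w[2]:w[3],w[0]:w[1]]=1
    return m*k
def tri(a,b):
    (o1,d1),(o2,d2)=ray(fs["top"],[a]),ray(fs["scene"],[b]); d1=d1[0];d2=d2[0]
    s=np.linalg.lstsq(np.c_[d1,-d2],o2-o1,rcond=None)[0]
    p,q=o1+s[0]*d1,o2+s[1]*d2
    return (p+q)/2,np.linalg.norm(p-q)
for c in"ob":
    cen={}
    for n in("top","scene"):
        m=mask(n,c); ct=max(cv2.findContours(m,0,1)[0],key=cv2.contourArea)
        M=cv2.moments(m,True); cen[n]=(M["m10"]/M["m00"],M["m01"]/M["m00"])
        r=cv2.boxPoints(cv2.minAreaRect(ct)); print(c,n,int(m.sum()/255),np.round(cen[n],1),np.round(r,1).tolist())
        if n=="top":
            P=plane(fs[n],r,.052); print(" box at z52",np.round(P[:,:2],4).tolist(),"c@52",plane(fs[n],[cen[n]],.052),"c@40",plane(fs[n],[cen[n]],.04))
    print(" tri centre",tri(cen["top"],cen["scene"]))
# case roof outline in top view: bright pixels
f=fs["top"]; hsv=cv2.cvtColor(f["img"],cv2.COLOR_BGR2HSV)
for c,w in(("b",(235,300,150,215)),("o",(355,425,145,212))):
    s=hsv[w[2]:w[3],w[0]:w[1]]; print(c,"V pct",np.percentile(s[...,2],[5,25,50,75,90,97]))
a=np.hstack([cv2.resize(fs["top"]["img"][145:275,230:430],None,fx=4,fy=4,interpolation=2)])
cv2.imwrite("pics/topcrop.png",a)
E
python3 m.py
```

```text
o top 111 [407.5 251.9] [[389.6000061035156, 254.1999969482422], [424.6000061035156, 246.39999389648438], [425.29998779296875, 249.5], [390.29998779296875, 257.29998779296875]]
 box at z52 [[0.5091, -0.2066], [0.5323, -0.3044], [0.5238, -0.306], [0.5006, -0.2083]] c@52 [[ 0.5162965  -0.25644647  0.052     ]] c@40 [[ 0.51670066 -0.2589577   0.04      ]]
o scene 321 [219.7 242. ] [[205.5, 255.3000030517578], [226.8000030517578, 223.1999969482422], [234.1999969482422, 228.1999969482422], [212.8000030517578, 260.20001220703125]]
 tri centre (array([ 0.51635903, -0.26178124,  0.03066424]), np.float64(0.002156453676257067))
b top 69 [260.9 230.9] [[244.89999389648438, 230.0], [245.10000610351562, 227.89999389648438], [277.1000061035156, 231.89999389648438], [276.8999938964844, 234.0]]
 box at z52 [[0.5704, 0.2023], [0.5764, 0.2018], [0.5664, 0.1101], [0.5605, 0.1106]] c@52 [[0.56844054 0.1563631  0.052     ]] c@40 [[0.5694143 0.1583613 0.04     ]]
b scene 226 [325.7 160.4] [[310.8999938964844, 166.8000030517578], [335.5, 147.39999389648438], [340.70001220703125, 154.0], [316.0, 173.3000030517578]]
 tri centre (array([0.56922409, 0.15896326, 0.02962877]), np.float64(0.003006172356168879))
b V pct [106. 131. 138. 147. 150. 153.]
o V pct [ 98. 115. 145. 152. 155. 155.]
```

View pics/topcrop.png

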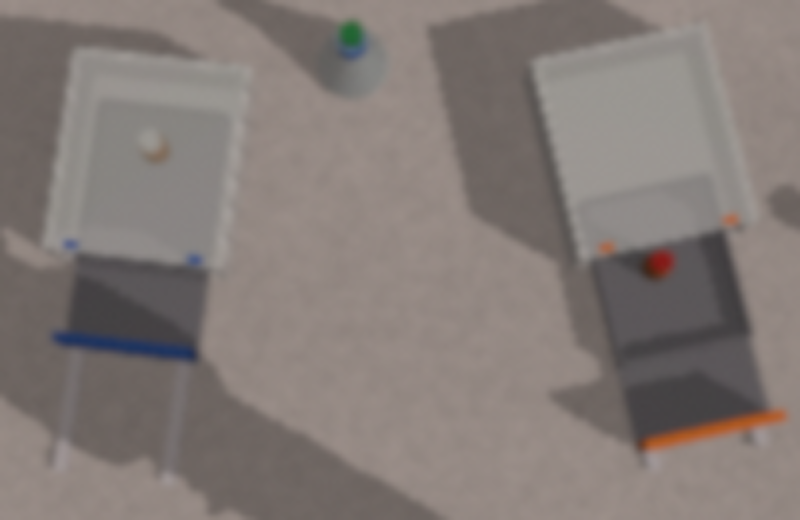

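```bash
cat > g.py <<'E'
from m import *
from scipy.spatial.transform import Rotation as R
f=fs["top"]
up=lambda L:np.array(L)/4+[230,145]
for c,L,z in(("b",[(75,48),(250,68),(222,268),(45,245)],.062),("o",[(532,62),(706,25),(757,220),(582,262)],.062)):
    P=plane(f,up(L),z)[:,:2]; bl,br,fr,fl=P
    ax=[(bl-fl),(br-fr)]; ay=[bl-br,fl-fr]
    print(c,"yaw x",[np.degrees(np.arctan2(v[1],v[0])).round(1) for v in ax],"yaw y",[np.degrees(np.arctan2(-v[0],v[1])).round(1) for v in ay],"len",[np.linalg.norm(v).round(3) for v in ax+ay],"centre",P.mean(0).round(4))
o=env.get_obs(); print(o["tcp_pos"],R.from_rotvec(o["tool_rot"]).as_matrix().round(3))
E
python3 g.py | tail -6
```

```text
o V pct [ 98. 115. 145. 152. 155. 155.]
b yaw x [np.float64(-5.8), np.float64(-6.2)] yaw y [np.float64(-6.1), np.float64(-6.6)] len [np.float64(0.146), np.float64(0.147), np.float64(0.129), np.float64(0.128)] centre [0.7024 0.1427]
o yaw x [np.float64(13.5), np.float64(13.0)] yaw y [np.float64(13.0), np.float64(14.4)] len [np.float64(0.149), np.float64(0.146), np.float64(0.129), np.float64(0.127)] centre [ 0.7178 -0.2117]
[ 0.16584109 -0.4974846   0.23054641] [[ 0.316 -0.001  0.949]
 [-0.949  0.002  0.316]
 [-0.002 -1.    -0.   ]]
```

Emit:
jog_arm(steps="2 1.6 0 0 0 -0.6 0;4 3.1 0 0 0 -0.6 0;4 3.1 0 0 0 -0.6 0;4 3.1 0 0 0 -0.6 0;4 3.1 0 0 0 -0.6 0;4 3.1 0 0 0 -0.6 0;3.5 2.8 0 0 0 -0.7 0;3.2 2.7 0 0 0 -0.7 0")

```text
clock: 0.9
tcp_pos: [0.4519, -0.2722, 0.2309]
tool_rot: [-1.311, 1.035, -1.034]
force: [-0.3, 0.0, 0.0]
opening: 0.0004
```

Emit:
jog_arm(steps="0 0 -2 0 0 0 0;0 0 -4 0 0 0 0;0 0 -4 0 0 0 0;0 0 -2 0 0 0 0;0 0 0 0 0 0 0;0 0 0 0 0 0 0;0 0 0 0 0 0 0;0 0 0 0 0 0 0")

```text
clock: 1.7
tcp_pos: [0.4518, -0.2747, 0.113]
tool_rot: [-1.311, 1.032, -1.038]
force: [0.9, -0.2, 0.2]
opening: -0.0007
```

```bash
cat >> h.py <<'E'
from scipy.spatial.transform import Rotation as Ro
def wrist():
    o=env.get_obs(); f=env.grab_frame("wrist")
    T=np.eye(4);T[:3,:3]=Ro.from_rotvec(o["tool_rot"]).as_matrix();T[:3,3]=o["tcp_pos"]
    W=np.linalg.inv(T@np.array(f["hand_eye"])); f["rvec"]=cv2.Rodrigues(W[:3,:3])[0];f["tvec"]=W[:3,3]
    return o,f
E
cat > w.py <<'E'
from h import *
import sys
o,f=wrist(); cv2.imwrite(f"pics/{sys.argv[1]}.png",f["img"]); np.save(sys.argv[1]+".npy",f,allow_pickle=True)
print(o["clock"],o["tcp_pos"],o["force"]); print(Ro.from_rotvec(o["tool_rot"]).as_matrix().round(3)); print("cam",ray(f,[[320,200]]))
E
python3 w.py w1
```

```text
1.7 [ 0.45183591 -0.27474014  0.11295113] [ 0.90581928 -0.22090402  0.23436071]
[[ 0.232  0.003  0.973]
 [-0.973 -0.002  0.232]
 [ 0.002 -1.     0.002]]
cam (array([ 0.51804012, -0.25805714,  0.25614842]), array([[-0.24067874, -0.07330696, -0.96797769]]))
```

View pics/w1.png

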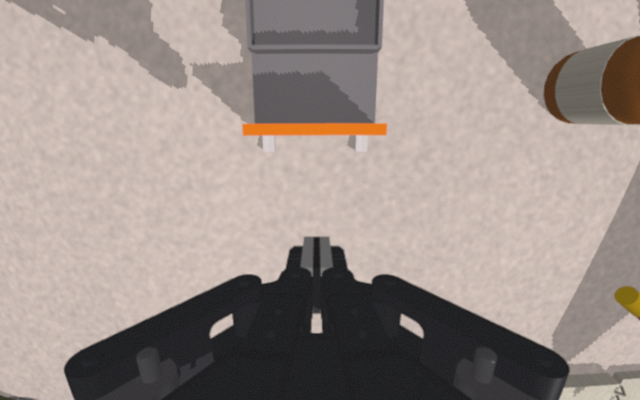

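The wrist view shows the orange lip spanning (243..387, rows 124–134), parallel to the image, so the yaw fits. The fingertips are at (317,240).

Run:
```python
from h import *
f=np.load("w1.npy",allow_pickle=True).item()
m=cv2.inRange(cv2.cvtColor(f["img"],cv2.COLOR_BGR2HSV),(3,150,90),(22,255,255)); m[180:]=0
c=max(cv2.findContours(m,0,1)[0],key=cv2.contourArea); r=cv2.minAreaRect(c); b=cv2.boxPoints(r); print(r)
P=plane(f,b,.052)
print(P.round(4).tolist(),P.mean(0).round(4)); 
s=[np.linalg.norm(P[i]-P[i-1]).round(4) for i in range(4)];print(s)
# height from two views: wrist centre ray vs top-view centre ray
t=np.load("top0.npy",allow_pickle=True).item()
(o1,d1),(o2,d2)=ray(f,[r[0]]),ray(t,[(407.5,251.9)]); d1,d2=d1[0],d2[0]
k=np.linalg.lstsq(np.c_[d1,-d2],o2-o1,rcond=None)[0];print(o1+k[0]*d1,o2+k[1]*d2)
```

```text
((314.5, 128.5), (142.99996948242188, 10.999998092651367), -0.0)
[[0.501, -0.21, 0.052], [0.5083, -0.2087, 0.052], [0.5314, -0.3049, 0.052], [0.5243, -0.307, 0.052]] [ 0.5162 -0.2577  0.052 ]
[np.float64(0.0998), np.float64(0.0075), np.float64(0.0989), np.float64(0.0075)]
[ 0.51603175 -0.25769278  0.04617424] [ 0.51646926 -0.25760313  0.04617021]
```

Emit:
jog_arm(steps="0 0 -2.5 0 0 0 0;0 0 -3.3 0 0 0 0;0 0 -2.0 0 0 0 0;0 0 -0.5 0 0 0 0;0.97 0.25 0 0 0 0 0;1.46 0.37 0 0 0 0 0;0.97 0.25 0 0 0 0 0;0.49 0.12 0 0 0 0 0")

```text
clock: 2.55
tcp_pos: [0.4926, -0.2643, 0.0296]
tool_rot: [-1.311, 1.03, -1.037]
force: [0.6, -0.4, -0.2]
opening: 0.0
```

Emit:
jog_arm(steps="0.29 0.07 0 0 0 0 0;0.29 0.07 0 0 0 0 0;0.15 0.03 0 0 0 0 0;0.15 0.04 0 0 0 0 0;0.15 0.04 0 0 0 0 0;0.15 0.03 0 0 0 0 0;0.2 0.05 0 0 0 0 0;0.25 0.06 0 0 0 0 0")

```text
clock: 3.35
tcp_pos: [0.5053, -0.2601, 0.0282]
tool_rot: [-1.311, 1.036, -1.034]
force: [-2.1, -1.6, -0.1]
opening: -0.0001
```

Emit:
jog_arm(steps="0.3 0.07 0 0 0 0 0;0.4 0.1 0 0 0 0 0;0.5 0.12 0 0 0 0 0;0.5 0.12 0 0 0 0 0;0.5 0.12 0 0 0 0 0;0.5 0.12 0 0 0 0 0;0.5 0.12 0 0 0 0 0;0.5 0.12 0 0 0 0 0")

```text
clock: 4.15
tcp_pos: [0.5432, -0.251, 0.0282]
tool_rot: [-1.311, 1.035, -1.035]
force: [-2.5, -0.3, 0.4]
opening: 0.0
```

Emit:
jog_arm(steps="0.5 0.12 0 0 0 0 0;0.5 0.12 0 0 0 0 0;0.5 0.12 0 0 0 0 0;0.4 0.1 0 0 0 0 0;0.3 0.07 0 0 0 0 0;0.3 0.07 0 0 0 0 0;0.3 0.07 0 0 0 0 0;0.2 0.05 0 0 0 0 0")

```text
clock: 4.95
tcp_pos: [0.573, -0.2439, 0.0282]
tool_rot: [-1.311, 1.035, -1.035]
force: [-2.3, 0.3, -0.5]
opening: 0.0001
```

Near home now: slow steps until the force rises.

Emit:
jog_arm(steps="0.19 0.05 0 0 0 0 0;0.15 0.03 0 0 0 0 0;0.15 0.03 0 0 0 0 0;0.1 0.03 0 0 0 0 0;0.1 0.02 0 0 0 0 0;0.1 0.02 0 0 0 0 0;0.1 0.03 0 0 0 0 0;0.1 0.02 0 0 0 0 0")

```text
clock: 5.75
tcp_pos: [0.5827, -0.2416, 0.0283]
tool_rot: [-1.311, 1.035, -1.034]
force: [-1.6, 0.0, 0.5]
opening: -0.0002
```

Emit:
jog_arm(steps="0.1 0.02 0 0 0 0 0;0.1 0.02 0 0 0 0 0;0.1 0.03 0 0 0 0 0;0.1 0.02 0 0 0 0 0;0.1 0.02 0 0 0 0 0;0.1 0.03 0 0 0 0 0;0.1 0.02 0 0 0 0 0;0.1 0.02 0 0 0 0 0")

```text
clock: 6.55
tcp_pos: [0.5836, -0.2413, 0.0283]
tool_rot: [-1.321, 1.045, -1.031]
force: [-19.1, -4.9, 13.1]
opening: -0.0
```

Emit:
jog_arm(steps="-0.3 -0.07 0 0 0 0 0;-0.5 -0.12 0 0 0 0 0;-0.5 -0.12 0 0 0 0 0;-1 -0.24 0 0 0 0 0;-1.5 -0.35 0 0 0 0 0;-1.5 -0.35 1 0 0 0 0;-1 0 3.5 0 0 0 0;0 0 4 0 0 0 0")

```text
clock: 7.35
tcp_pos: [0.5242, -0.2518, 0.1133]
tool_rot: [-1.312, 1.04, -1.032]
force: [0.9, -0.0, -0.1]
opening: -0.0004
```

Emit:
jog_arm(steps="-0.4 3 0.5 0 0 -1.5 0;-0.3 4.5 0 0 0 -2.5 0;0 4.8 0 0 0 -2.6 0;0 4.8 0 0 0 -2.6 0;0 4.8 0 0 0 -2.6 0;0 4.8 0 0 0 -2.6 0;0 4.8 0 0 0 -2.6 0;0 4.8 0 0 0 -2.6 0")

```text
clock: 8.15
tcp_pos: [0.5212, 0.0296, 0.1191]
tool_rot: [-1.164, 1.232, -1.146]
force: [-0.3, -0.3, -0.1]
opening: -0.0001
```

Emit:
jog_arm(steps="-0.3 3.3 0 0 0 0 0;-0.5 3.3 0 0 0 0 0;-0.5 3.3 0 0 0 0 0;-0.5 3 0 0 0 0 0;0 0.4 0 0 0 0 0;0 0 0 0 0 0 0;0 0 0 0 0 0 0;0 0 0 0 0 0 0")

```text
clock: 8.95
tcp_pos: [0.508, 0.0954, 0.1185]
tool_rot: [-1.173, 1.192, -1.034]
force: [-0.7, -0.6, -0.2]
opening: -0.0002
```

```bash
python3 w.py w2
cat > lip.py <<'E'
from h import *
import sys
f=np.load(sys.argv[1]+".npy",allow_pickle=True).item()
H=cv2.cvtColor(f["img"],cv2.COLOR_BGR2HSV)
m=cv2.inRange(H,(100,130,30),(130,255,255)); 
c=max(cv2.findContours(m,0,1)[0],key=cv2.contourArea); r=cv2.minAreaRect(c); b=cv2.boxPoints(r); print(r,b.tolist())
P=plane(f,b,.052); print(P[:,:2].round(4).tolist(),P.mean(0).round(4)); print([np.linalg.norm(P[i]-P[i-1]).round(4) for i in range(4)])
t=np.load("top0.npy",allow_pickle=True).item()
(o1,d1),(o2,d2)=ray(f,[r[0]]),ray(t,[(260.9,230.9)]); d1,d2=d1[0],d2[0]
k=np.linalg.lstsq(np.c_[d1,-d2],o2-o1,rcond=None)[0];print(o1+k[0]*d1,o2+k[1]*d2)
E
python3 lip.py w2
```

```text
8.95 [0.50799558 0.09544259 0.11845441] [-0.68695772 -0.57315254 -0.24874488]
[[ 0.108 -0.016  0.994]
 [-0.986  0.124  0.109]
 [-0.125 -0.992 -0.002]]
cam (array([0.57827339, 0.08587184, 0.26023182]), array([[-0.26591694,  0.07989015, -0.96082606]]))
((253.46908569335938, 124.80055236816406), (136.18991088867188, 13.041851043701172), 12.994616508483887) [[185.65167236328125, 115.84268188476562], [188.58425903320312, 103.13481903076172], [321.2864990234375, 133.7584228515625], [318.3539123535156, 146.46627807617188]]
[[0.5713, 0.2116], [0.5808, 0.2092], [0.5693, 0.1078], [0.5602, 0.1089]] [0.5704 0.1594 0.052 ]
[np.float64(0.1033), np.float64(0.0097), np.float64(0.1021), np.float64(0.0092)]
[0.570232   0.15739724 0.05405137] [0.56837981 0.15616236 0.05369523]
```

View pics/w2.png

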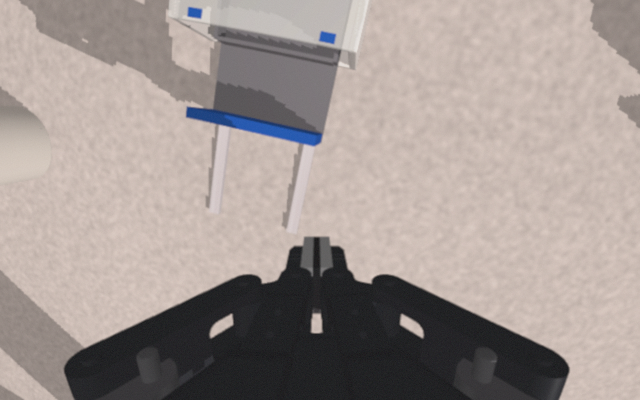

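The blue lip runs from (186,110) to (321,140), with the case front around row 45. The hand has tilted 7° and fallen short in y, probably at a joint limit. Checking the joints.

```bash
python3 -c "
from h import *
o=env.get_obs();print(o['joint_positions'].round(3),o['qd'].round(3));print(Ro.from_rotvec(o['tool_rot']).as_matrix().round(3))"
```

```text
[ 0.108  0.323 -0.367  0.883  0.126  3.141] [-0.001  0.    -0.001  0.001 -0.     0.   ]
[[ 0.108 -0.016  0.994]
 [-0.986  0.124  0.109]
 [-0.125 -0.992 -0.002]]
```

Emit:
jog_arm(steps="0 0 0 0 0 8.4 0;0 0 0 0 0 8.4 0;0 0 0 0 0 8.4 0;0 0 0 0 0 8.4 0;0 0 0 0 0 8.4 0;0 0 0 0 0 8.4 0;0 0 0 0 0 8.4 0;0 0 0 0 0 8.4 0")

```text
clock: 9.8
tcp_pos: [0.5081, 0.0954, 0.1184]
tool_rot: [-1.541, 0.32, -0.123]
force: [0.5, -0.4, -0.6]
opening: -0.0003
```

Emit:
jog_arm(steps="0 0 0 0 0 8.4 0;0 0 0 0 0 8.4 0;0 0 0 0 0 8.4 0;0 0 0 0 0 8.4 0;0 0 0 0 0 8.4 0;0 0 0 0 0 8.4 0;0 0 0 0 0 8.4 0;0 0 0 0 0 8.4 0")

```text
clock: 10.6
tcp_pos: [0.5081, 0.0955, 0.1184]
tool_rot: [-1.512, -0.607, 0.791]
force: [0.1, 0.4, -0.7]
opening: 0.0001
```

```bash
cat > s.py <<'E'
from h import *
o=env.get_obs();print(o['tcp_pos'],o['joint_positions'].round(3));M=Ro.from_rotvec(o['tool_rot']).as_matrix();print(M.round(3))
y=M[:,1];u=np.array([np.cos(np.radians(-6.1)),np.sin(np.radians(-6.1)),0])
G=np.c_[[-u[1],u[0],0],[0,0,-1],np.cross([-u[1],u[0],0],[0,0,-1])]
print("turn needed deg",np.degrees(Ro.from_matrix(G@M.T).as_rotvec()).round(2))
E
python3 s.py
```

```text
[0.50811433 0.09554667 0.11839467] [ 0.234  0.391 -0.261  1.017 -0.078  0.919]
[[ 0.625 -0.077 -0.777]
 [ 0.771 -0.099  0.629]
 [-0.126 -0.992 -0.002]]
turn needed deg [ 6.8  -2.69 32.88]
```

Emit:
jog_arm(steps="0 0 0 5.7 -4.4 0 0;0.5 1 0 0 0 8.2 0;1.5 1 0 0 0 8.2 0;2 1 0 0 0 8.2 0;2 1 0 0 0 8.2 0;1.6 1 0 0 0 0 0;1 0.9 0 0 0 0 0;0 0 0 0 0 0 0")

```text
clock: 11.4
tcp_pos: [0.5955, 0.1555, 0.1182]
tool_rot: [-1.26, -1.125, 1.125]
force: [-1.3, -0.3, 0.0]
opening: 0.0002
```

```bash
python3 s.py; python3 w.py w3
python3 - <<'E'
from h import *
f=np.load("w3.npy",allow_pickle=True).item()
t=env.grab_frame("top"); np.save("top1.npy",t,allow_pickle=True)
cv2.imwrite("pics/both.png",np.vstack([f["img"],cv2.resize(t["img"][145:245,230:430],(640,320),interpolation=2)])[:600+120] if 0 else np.vstack([cv2.resize(f["img"],(480,300)),cv2.resize(t["img"][140:265,220:420],(480,300),interpolation=2)]))
E
```

```text
[0.59545869 0.1554666  0.11822496] [ 0.255  0.477 -0.108  0.986  0.001  0.369]
[[ 0.113 -0.    -0.994]
 [ 0.994  0.     0.113]
 [ 0.    -1.     0.   ]]
turn needed deg [-0.03 -0.01  0.41]
11.4 [0.59545869 0.1554666  0.11822496] [-1.27182299 -0.25035077  0.04800686]
[[ 0.113 -0.    -0.994]
 [ 0.994  0.     0.113]
 [ 0.    -1.     0.   ]]
cam (array([0.53038417, 0.16386759, 0.26128572]), array([[ 0.25609003, -0.01399559, -0.96669695]]))
```

View pics/both.png

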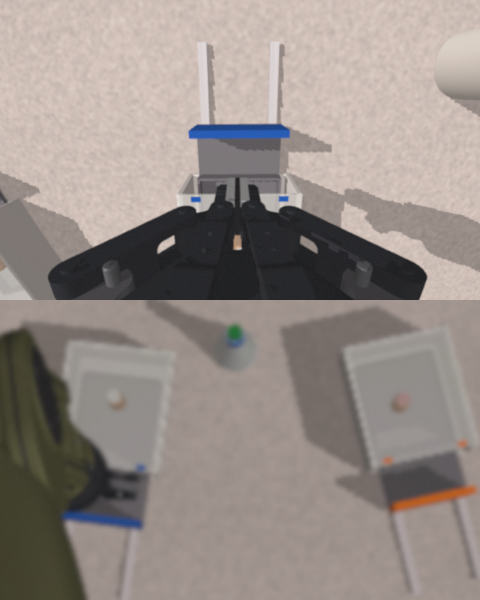

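The wrist view shows the blue lip at (190–290, rows 125–137) with the fingers behind it, parallel to it. The top view shows the orange tray home, with the vial standing inside the case.

Run:
```python
from h import *
f=np.load("w3.npy",allow_pickle=True).item()
H=cv2.cvtColor(f["img"],cv2.COLOR_BGR2HSV); m=cv2.inRange(H,(100,130,30),(130,255,255))
c=max(cv2.findContours(m,0,1)[0],key=cv2.contourArea);x,y,w,h=cv2.boundingRect(c);print(x,y,w,h)
col=f["img"][y-4:y+h+4,320];print(y-4,col.tolist())
tcp=env.get_obs()["tcp_pos"];u=np.array([.994,-.106,0]);v=np.array([.106,.994,0])
for r in range(y-2,y+h+3,3):
    P=plane(f,[(x+w/2,r)],.052)[0];print(r,P.round(4),"along",((P-tcp)@u).round(4),"lat",((P-tcp)@v).round(4))
# case front roof edge: column profile left side
print(f["img"][225:290:2,250].mean(1).round().tolist())
for r in range(230,285,6):print(r,((plane(f,[(250,r)],.062)[0]-tcp)@u).round(4))
```

```text
252 166 134 19
162 [[178, 185, 201], [177, 184, 200], [165, 169, 183], [139, 131, 137], [128, 87, 78], [130, 67, 34], [131, 66, 30], [130, 66, 29], [131, 69, 34], [131, 70, 36], [134, 67, 32], [151, 78, 37], [171, 88, 40], [179, 92, 41], [181, 92, 40], [183, 95, 44], [179, 92, 38], [181, 93, 41], [178, 91, 38], [181, 93, 38], [181, 91, 39], [175, 93, 50], [142, 92, 78], [106, 93, 93], [91, 91, 94], [89, 88, 90], [93, 90, 94]]
164 [0.5587 0.1631 0.052 ] along -0.0354 lat 0.005
167 [0.5609 0.1628 0.052 ] along -0.0332 lat 0.005
170 [0.5631 0.1626 0.052 ] along -0.031 lat 0.005
173 [0.5653 0.1623 0.052 ] along -0.0287 lat 0.005
176 [0.5675 0.1621 0.052 ] along -0.0265 lat 0.005
179 [0.5697 0.1618 0.052 ] along -0.0243 lat 0.005
182 [0.572  0.1616 0.052 ] along -0.022 lat 0.005
185 [0.5742 0.1614 0.052 ] along -0.0197 lat 0.0049
[194.0, 191.0, 191.0, 196.0, 195.0, 180.0, 168.0, 162.0, 158.0, 150.0, 131.0, 117.0, 119.0, 117.0, 119.0, 117.0, 121.0, 166.0, 192.0, 192.0, 191.0, 190.0, 191.0, 192.0, 179.0, 50.0, 43.0, 41.0, 37.0, 36.0, 41.0, 40.0, 42.0]
230 0.0119
236 0.0167
242 0.0216
248 0.0265
254 0.0314
260 0.0365
266 0.0416
272 0.0468
278 0.052
284 0.0574
```

The inner lip face is 21 mm in front of the TCP and the case front about 33 mm behind it. Both clear the fingers, so I shift 5 mm left and descend.

Emit:
jog_arm(steps="0 0.4 -1.5 0 0 0 0;0 0 -2.5 0 0 0 0;0 0 -2.5 0 0 0 0;0 0 -1.3 0 0 0 0;0 0 -0.6 0 0 0 0;0 0 -0.4 0 0 0 0;0 0 0 0 0 0 0;-0.2 0.02 0 0 0 0 0")

```text
clock: 12.3
tcp_pos: [0.5928, 0.1592, 0.0314]
tool_rot: [-1.261, -1.125, 1.124]
force: [-0.8, 0.2, 0.6]
opening: -0.0002
```

Free of contact, so I approach the lip gently along the case's -x axis (-0.994, +0.106).

Emit:
jog_arm(steps="-0.25 0.03 -0.1 0 0 0 0;-0.2 0.02 0 0 0 0 0;-0.15 0.02 0 0 0 0 0;-0.15 0.02 0 0 0 0 0;-0.15 0.01 0 0 0 0 0;-0.15 0.02 0 0 0 0 0;-0.2 0.02 0 0 0 0 0;-0.25 0.03 0 0 0 0 0")

```text
clock: 13.1
tcp_pos: [0.5774, 0.1606, 0.0296]
tool_rot: [-1.261, -1.124, 1.125]
force: [1.7, -0.6, -1.2]
opening: 0.0003
```

Emit:
jog_arm(steps="-0.3 0.03 0 0 0 0 0;-0.35 0.04 0 0 0 0 0;-0.4 0.04 0 0 0 0 0;-0.5 0.05 0 0 0 0 0;-0.5 0.06 0 0 0 0 0;-0.5 0.05 0 0 0 0 0;-0.5 0.05 0 0 0 0 0;-0.5 0.06 0 0 0 0 0")

```text
clock: 13.9
tcp_pos: [0.5409, 0.1645, 0.0295]
tool_rot: [-1.26, -1.124, 1.126]
force: [1.4, -0.9, 0.1]
opening: 0.0003
```

Emit:
jog_arm(steps="-0.5 0.05 0 0 0 0 0;-0.5 0.05 0 0 0 0 0;-0.5 0.06 0 0 0 0 0;-0.5 0.05 0 0 0 0 0;-0.4 0.04 0 0 0 0 0;-0.4 0.04 0 0 0 0 0;-0.3 0.03 0 0 0 0 0;-0.2 0.02 0 0 0 0 0")

```text
clock: 14.7
tcp_pos: [0.5081, 0.168, 0.0295]
tool_rot: [-1.26, -1.124, 1.126]
force: [2.4, 0.1, 0.9]
opening: 0.0
```

Emit:
jog_arm(steps="-0.2 0.02 0 0 0 0 0;-0.15 0.02 0 0 0 0 0;-0.1 0.01 0 0 0 0 0;-0.1 0.01 0 0 0 0 0;-0.1 0.01 0 0 0 0 0;-0.1 0.01 0 0 0 0 0;-0.1 0.01 0 0 0 0 0;-0.1 0.01 0 0 0 0 0")

```text
clock: 15.5
tcp_pos: [0.4989, 0.169, 0.0295]
tool_rot: [-1.26, -1.124, 1.125]
force: [2.4, 0.8, 2.3]
opening: -0.0001
```

Emit:
jog_arm(steps="-0.1 0.01 0 0 0 0 0;-0.1 0.01 0 0 0 0 0;-0.1 0.01 0 0 0 0 0;-0.1 0.01 0 0 0 0 0;-0.1 0.01 0 0 0 0 0;-0.1 0.01 0 0 0 0 0;-0.1 0.01 0 0 0 0 0;-0.1 0.02 0 0 0 0 0")

```text
clock: 16.3
tcp_pos: [0.4946, 0.1694, 0.0297]
tool_rot: [-1.266, -1.128, 1.123]
force: [11.1, -2.0, -7.1]
opening: -0.0001
```

Emit:
jog_arm(steps="-0.1 0.01 0 0 0 0 0;-0.1 0.01 0 0 0 0 0;-0.1 0.01 0 0 0 0 0;0 0 0 0 0 0 0;0 0 0 0 0 0 0;0 0 0 0 0 0 0;0 0 0 0 0 0 0;0 0 0 0 0 0 0")

```text
clock: 17.1
tcp_pos: [0.4946, 0.1695, 0.0298]
tool_rot: [-1.271, -1.13, 1.12]
force: [15.6, -2.7, -11.9]
opening: 0.0002
```

At the stop: the position held while the force rose. Unhook slowly and lift.

Emit:
jog_arm(steps="0.2 -0.02 0 0 0 0 0;0.2 -0.02 0 0 0 0 0;0.2 -0.02 0 0 0 0 0;0.3 -0.03 0 0 0 0 0;0.3 -0.03 0 0 0 0 0;0.3 -0.03 0 0 0 0 0;0 0 0 0 0 0 0;0 0 0 0 0 0 0")

```text
clock: 17.9
tcp_pos: [0.5024, 0.1685, 0.0293]
tool_rot: [-1.259, -1.123, 1.126]
force: [0.0, -0.5, 0.6]
opening: -0.0002
```

Emit:
jog_arm(steps="0 0 0.5 0 0 0 0;0 0 1 0 0 0 0;0 0 2 0 0 0 0;0 0 4 0 0 0 0;0 0 4.5 0 0 0 0;0 0 4.5 0 0 0 0;-2 0 3 0 0 0 0;-3 0 0 0 0 0 0")

```text
clock: 18.7
tcp_pos: [0.4568, 0.1699, 0.2303]
tool_rot: [-1.265, -1.133, 1.116]
force: [-0.1, 1.1, -0.6]
opening: -0.0003
```

Emit:
jog_arm(steps="-3 -2 0 0 0 0 0;-3 -3 0 0 0 0 0;-3 -3 0 0 0 0 0;-1 -4 0 0 0 0 0;0 -4 0 0 0 0 0;0 -2 0 0 0 0 0;0 0 0 0 0 0 0;0 0 0 0 0 0 0")

```text
clock: 19.5
tcp_pos: [0.3528, -0.0113, 0.2251]
tool_rot: [-1.261, -1.124, 1.124]
force: [-0.0, 0.5, 0.4]
opening: -0.0001
```

Run:
```python
from h import *
t=env.grab_frame("top"); s=env.grab_frame("scene")
cv2.imwrite("pics/end.png",np.vstack([cv2.resize(t["img"][140:280,130:510],(760,280),interpolation=2),cv2.resize(s["img"][80:340,140:440],(346,300),interpolation=2)[:, :].copy() if 0 else cv2.copyMakeBorder(cv2.resize(s["img"][80:340,140:440],(346,300),interpolation=2),0,0,0,414,cv2.BORDER_CONSTANT)]))
H=cv2.cvtColor(t["img"],cv2.COLOR_BGR2HSV)
for n,lo,hi,w,case,yaw in(("blue",(105,130,40),(130,255,255),(235,290,240,300),(.7024,.1427),-6.1),("orange",(3,130,90),(22,255,255),(370,425,205,245),(.7178,-.2117),13.5)):
    m=cv2.inRange(H,lo,hi);k=np.zeros_like(m);k[w[2]:w[3],w[0]:w[1]]=1;m*=k
    M=cv2.moments(m,True);c=(M["m10"]/max(1,M["m00"]),M["m01"]/max(1,M["m00"]));P=plane(t,[c],.052)[0]
    u=np.array([np.cos(np.radians(yaw)),np.sin(np.radians(yaw))]);print(n,M["m00"],np.round(c,1),P.round(4),"q~",(-(P[:2]-case)@u-.124).round(4))
a=np.load("top0.npy",allow_pickle=True).item()["img"]
for n,(x0,x1,y0,y1) in dict(flask=(308,328,148,170),mug=(138,180,228,265),bottle=(468,502,208,236)).items():
    print(n,cv2.absdiff(a,t["img"])[y0:y1,x0:x1].mean().round(2))
print(env.get_obs()["force"],env.get_obs()["tcp_pos"])
```

```text
blue 60.0 [257.8 261.8] [0.4818 0.1618 0.052 ] q~ 0.0974
orange 129.0 [399.7 222.1] [ 0.5994 -0.2362  0.052 ] q~ -0.0032
flask 2.43
mug 18.66
bottle 1.92
[0.06729911 0.48158133 0.30132419] [ 0.3529335  -0.01070984  0.22477451]
```

View pics/end.png

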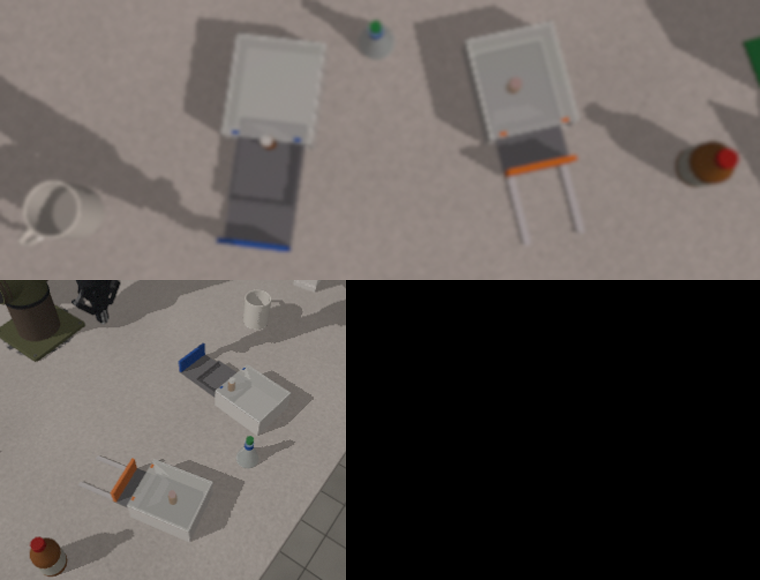

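The final view shows the blue tray fully out with its lip at about (258,262) in the top view, and the orange tray home. Both vials are upright. The mug is still at about (157,244); its image difference comes from the arm's moved shadow.

```bash
python3 -c "
from rig import env
print(env.hand_in())"
```

```text
the job is handed in; nothing more can be done
None
```

I pushed the orange tray home with the shut fingertips, then hooked the blue lip from behind and drew the blue tray out to its stop. The job was handed in at about 19.6 s of the 45 s, with the hand clear.

- **Orange tray:** the push ended with the tray stationary and the force rising to about 20 N. The final top view puts it at about -3 mm, which is home within the measuring error.
- **Blue tray:** the position stayed fixed at the stop while the pull rose to about 16 N. The final top view gives 97 mm against the 100 mm stop, also within the measuring error.
- **Vials and bystanders:** both vials look upright in the last pictures. Image differences show the flask and bottle unmoved. The mug's image difference was large (18.7), but it is in the same place by eye, and I put the difference down to the arm's shadow moving.
- **Hiccup:** on the way to the blue tray the last joint reached its limit, so the hand tilted 7° and stopped short, touching nothing. I turned the hand half round, straightened it and measured again before hooking.

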